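Seat the spare eyepiece in the stereo microscope

TASK

The microscope's left eyepiece tube is empty: take the matching wide eyepiece (the one with the small steel lug, like the one already in the right tube) from the tray and slide it into that tube. Turn it until its lug drops into the notch of the tube's rim, so that it sits fully home with its collar on the rim, and let go. Do not force it, and leave the other things on the bench where they are.

Things in the scene. Friction and masses are not known exactly. Their poses are not given: they have to be found in the camera images.
- eyepiece: Wide eyepiece, loose, upright in the tray at any yaw, 110 g. Origin: centre of its foot, z up its axis. Aluminium barrel 30 mm across, 26 mm long, foot chamfered; black round head 38 mm across, z = 26 to 60 mm, narrowing in the last 8. On its +x side a steel lug 5.5 mm wide, z = 18 to 26 mm, reaches 22 mm from the axis (3 mm past the head).
- eyepiece_flange (a point): Centre of the underside of the wide eyepiece's head (its collar face), 26 mm above its foot, on its axis. Home when it lies at the origin of tube with the axes in line.
- tube: Empty left tube of the microscope (left as seen from the robot), fixed. Origin: centre of its open mouth in the plane of the rim; z points out of it, leaning 35 degrees from vertical towards the user's (robot's) side; y is level, away from the filled right tube, whose axis is 76 mm away at -y (head 38 mm across, 34 mm above the same plane). Bore 31.5 mm wide, 44 mm deep; outside 40 mm.
- microscope: Stereo microscope, fixed to the bench, tubes at its -x side. Origin: centre of the underside of its base, 260 (x) by 200 (y) by 22 mm. Left mouth at (-60, 38, 265) mm, right one at (-60, -38, 265) mm. The white tube housing, 136 mm wide, begins 45 mm down the tubes; nothing stands higher than the eyepieces.
- tray: A grey low tray, fixed, 100 mm (x) by 200 mm (y), walls 14 mm high and 4 mm thick, floor 5 mm thick. Origin: centre of its underside. The two loose eyepieces stand on its floor about 50 mm either side of its middle along y, either way round.
- slim_eyepiece: Another, slimmer and taller eyepiece, loose, upright in the tray; leave it. Barrel 23 mm in diameter, 22 mm long, no lug; head 29 mm in diameter, 46 mm high, top at 68 mm. Origin: centre of its foot.
- jar: A capped glass specimen jar, 48 mm in diameter, 60 mm high, on the bench; leave it. Origin: centre of its underside.
- dish: A shallow glass dish, 90 mm in diameter, 16 mm high, on the bench; leave it. Origin: centre of its underside.
- tube_ring (a point): On the tube's axis, 7 mm below the mouth: middle of a bright, stiff ring, the tube's last 14 mm. Its rim has one notch through the wall, 8.4 mm wide, 9.5 mm deep, on the -x side of tube (lower, user's side) but up to 0.5 rad round the axis either way; this angle is not reported. With the lug not in the notch the eyepiece stops 6 to 8 mm short of home.
Not all that is in view belongs to the job. Leave any turquoise look-alike of the eyepiece alone.

How it is judged:
By the outcome, as a careful person would: the job done as asked, in the order asked, and still so for the second after the job is handed in, with the robot touching nothing.
It also fails if it takes over 51 s, if anything falls off the work surface, if the arm or the gripper's body presses on something with over 40 N, if the wrist force passes 120 N, or if a joint passes its speed limit or range.

ROBOT

A 6-joint arm with a two-finger parallel gripper is mounted at the origin on the work surface. World frame = base frame: x ahead of the robot, y to its left, z up, the work surface at z = 0. Lengths are in m, angles in rad, forces in N, time in s.
With the tool pointing down it reaches from about 0.25 to 0.775 m from the base axis. Payload 4 kg.
Tool frame: the origin (TCP) lies on the centre line of the jaws, within the pads' length; the fingertips stand 17 mm ahead of it and the grasp point (between the pads) lies 2 mm behind it (bot.nose_length is the distance from the TCP to the fingertips, in m); z points along the fingers, y is the line along which they close (so a half turn about z gives the same grasp; the last joint's range is limited). The gripper opens to 85 mm and grips with 20 to 120 N. Pads are 22 mm wide; open, the fingers measure 114 mm over their backs; the gripper's body (76 mm by 85 mm) begins 54 mm behind the grasp point. The pads swing forward as they close: fully open they stand 13 mm farther back than shut.
Start: joints at [1.015, 0.087, 1.371, -0, 1.684, -0.103], TCP at [0.241, 0.495, 0.248] pointing down, gripper open.
Joint ranges: [-3.1, 3.1], [-0.76, 2.03], [0.27, 2.55], [-1.08, 4.22], [0.17, 2.65], [-2.57, 2.57]. Speed limits (rad/s): [2.79, 2.79, 3.14, 3.14, 3.14, 3.14].

INTERFACE

Orientations are given as a unit quaternion [w, x, y, z].
In Python, from cell import bot, imaging, job gives the robot as it stands.
- The arm moves only by the tool servo_tool, never from a script. Its argument "commands" is a list that holds one entry, the list of rows, each a list of 5 numbers: the finger opening in mm, from 0 to 85.4, then the shift along the tool's x, y, z in mm, then the turn about the tool's z in degrees. In form: [[[grip, x, y, z, spin], ...]]. A call has 1 to 20 rows; each row shifts and turns the commanded pose from where the row before left it, along the tool's axes as they then stand; what a row does not reach is not made up. A row lasts 1/8 s, in which the tool goes at most 62.5 mm and 10.7 degrees, less where a joint would pass 70% of its speed; a pose out of reach is approached as far as the arm can. A call is refused whole if a number of a shift passes 62.5 or a number of a turn 10.7, either way. A call with a gripper value outside its range is refused whole. The fingers move at their own pace and stop on an object; "force" is the grip in N (left out, the last holds). Time passes only in rows, so rows that do not move let the fingers close. It gives the time, the measured TCP pose, the force, the opening and the grip force at its end, in the units of the state.
- bot.read_state(): the state, without advancing time (a new reading comes with each control period).
- imaging.snapshot(name): name is "side" or "top" or "wrist"; returns a dict with "image" (400x640x3 uint8, blue, green, red), "fx", "fy", "cx", "cy" (pixels), "dist_coeffs" ([k1, k2, p1, p2, k3] as OpenCV has them; the pictures are not rectified), "xyz" and "orientation" of the camera in the world. Camera axes: x right, y down, z forward; pixel columns grow to the right and rows downward; lengths in m; the calibration is good to about 2 mm. A picture is of the moment at which its call begins. There is no depth.
- job.close_job(): hands the job in; it is judged then, once.
Trained networks look in a picture, given as the dict that the camera call returned (one of the last four; its "shot" number tells which), for a name from the list of things; names that differ only in an ending like _2 or _b are one class to them, and where a whole thing is asked for, a point or a joint stands for the part that bears it (a point fixed in the world has none). Each returns a list of dicts, best first, with "confidence" (0 to 1); they miss things now and then, are a little off and sometimes report something else, mostly with a low value. They report only what shows in the picture. A call takes as long as a camera call. They do not tell look-alikes from the thing itself.
- imaging.spot_in(label, picture): "at" ([row, column] in pixels, amid what is visible of it).
The state is a dict: "time_s": time; "joint_positions": joint angles; "qd": joint speeds; "joint_torque": joint torques, N m; "ee_pos": TCP position; "tool_rot": TCP orientation; "ft_force": force on the tool from outside, world axes, zero at the start; "moment": the same for the moment, N m; "grip_width": opening from 0.0 (shut) to 1.0 (fully open); "gripper_force": force on a finger pad.
Only numpy, scipy, OpenCV 4.12 (cv2) and the standard library are available. Lean on these libraries where they do the work, as an engineer would, in place of code of your own. Each camera call takes 0.05 s, during which the arm holds its last target. There are 200 camera calls.

## Working session

There is one attempt and no reset: what is moved stays moved. The work goes in short steps, Python scripts to look and compute and a tool call to move; the robot and the scene stay as the last step left them, time stands still between calls to the robot, and variables do not carry over. Pictures are saved under pics/ and viewed, at most 10 in all, crops included, and the job is handed in when it is done.

Besides the shell and the picture viewer there is one more tool, called after "Emit:" as name(argument=value, ...) on one line, values as JSON. servo_tool: Moves the arm, as the interface text tells. Its arguments: {"type":"object","properties":{"commands":{"type":"array"},"force":{"type":"number"}},"required":["commands"]}

```bash
ls; mkdir -p pics
cat > h.py <<'E'
import numpy as np, cv2
from scipy.spatial.transform import Rotation as R
from cell import bot, imaging, job
def rot(q): return R.from_quat([q[1],q[2],q[3],q[0]]).as_matrix()
def K(p): return np.array([[p['fx'],0,p['cx']],[0,p['fy'],p['cy']],[0,0,1.]])
def ray(p,at):
    u=cv2.undistortPoints(np.array([[[at[1],at[0]]]],float),K(p),np.array(p['dist_coeffs'],float))[0,0]
    d=rot(p['orientation'])@np.array([u[0],u[1],1]); return np.array(p['xyz']),d/np.linalg.norm(d)
def tri(rs):
    A=sum(np.eye(3)-np.outer(d,d) for c,d in rs); b=sum((np.eye(3)-np.outer(d,d))@c for c,d in rs)
    x=np.linalg.solve(A,b); return x,[np.linalg.norm((np.eye(3)-np.outer(d,d))@(x-c)) for c,d in rs]
def plane(p,at,z):
    c,d=ray(p,at); return c+d*(z-c[2])/d[2]
def proj(p,X):
    M=rot(p['orientation']); X=np.atleast_2d(X)
    rv,_=cv2.Rodrigues(M.T); t=-M.T@np.array(p['xyz'])
    return cv2.projectPoints(X.astype(float),rv,t,K(p),np.array(p['dist_coeffs'],float))[0][:,0]
E
python3 - <<'E'
from h import *
ims=[]
for n in ["top","side","wrist"]:
    p=imaging.snapshot(n); cv2.imwrite(f'pics/{n}0.png',p['image']); print(n,np.round(p['xyz'],3),np.round(rot(p['orientation']),2).tolist(),p['fx'])
    for l in ["eyepiece","slim_eyepiece","tube","tube_ring","microscope","tray","jar","dish","eyepiece_flange"]:
        print(l,[(np.round(d['at']).tolist(),round(d['confidence'],2)) for d in imaging.spot_in(l,p)])
print(bot.read_state())
E
```

```text
pics
top [ 0.283 -0.045  1.439] [[-0.03, -0.99, 0.16], [-1.0, 0.03, 0.01], [-0.01, -0.16, -0.99]] 458.1312946099722
eyepiece [([217.0, 415.0], 0.67), ([176.0, 427.0], 0.62), ([256.0, 398.0], 0.54), ([218.0, 452.0], 0.46)]
slim_eyepiece [([229.0, 383.0], 0.41)]
tube []
tube_ring [([158.0, 270.0], 0.51)]
microscope [([160.0, 289.0], 0.82)]
tray [([223.0, 395.0], 0.96)]
jar [([217.0, 194.0], 0.63)]
dish [([160.0, 380.0], 0.73), ([219.0, 413.0], 0.29)]
eyepiece_flange [([257.0, 400.0], 0.68), ([178.0, 426.0], 0.63), ([218.0, 413.0], 0.56)]
side [ 0.337 -0.772  0.858] [[0.97, -0.16, 0.16], [-0.23, -0.66, 0.72], [-0.01, -0.73, -0.68]] 406.60038055560597
eyepiece [([374.0, 347.0], 0.9), ([317.0, 282.0], 0.75), ([330.0, 341.0], 0.72), ([337.0, 402.0], 0.61)]
slim_eyepiece [([293.0, 318.0], 0.74)]
tube [([135.0, 360.0], 0.41)]
tube_ring [([134.0, 358.0], 0.48)]
microscope [([193.0, 372.0], 0.88)]
tray [([321.0, 331.0], 0.82), ([292.0, 318.0], 0.21)]
jar [([149.0, 298.0], 0.77)]
dish [([282.0, 406.0], 0.78)]
eyepiece_flange [([329.0, 344.0], 0.78), ([340.0, 400.0], 0.73), ([375.0, 352.0], 0.72
[... 262 characters left out ...]
positions': array([ 1.01486382e+00,  8.71872590e-02,  1.37070456e+00,  2.21499354e-05,
        1.68360250e+00, -1.03095831e-01]), 'qd': array([-9.41125395e-04, -6.27358415e-04, -8.42091738e-04, -9.75170065e-06,
       -8.55236826e-04,  6.67567793e-04]), 'joint_torque': array([-3.60389558e-04, -3.51720536e+01, -3.13451028e+01, -3.54327822e-04,
        4.88273472e-04,  9.61006975e-06]), 'ee_pos': array([0.24063707, 0.49457719, 0.24834553]), 'tool_rot': array([5.49713842e-06, 2.24487511e-01, 9.74476965e-01, 5.00826281e-05]), 'ft_force': array([ 0.36786992, -0.25905326, -0.60309127]), 'moment': array([-0.02486978,  0.04767405,  0.00134283]), 'gripper_force': 0.0, 'grip_width': 1.000565458422382}
```

Run:
```python
import cv2,numpy as np
t=cv2.imread('pics/top0.png');s=cv2.imread('pics/side0.png')
a=cv2.resize(t[130:290,330:490],(400,400),interpolation=3); b=cv2.resize(s[250:410,250:430],(450,400),interpolation=3)[:,:400]
c=cv2.resize(t[110:240,230:360],(200,200)); d=cv2.resize(s[90:220,310:440],(200,200),interpolation=3);w=cv2.resize(s,(320,200));
o=np.zeros((600,800,3),np.uint8);o[:400,:400]=a;o[:400,400:]=b;o[400:,:200]=c;o[400:,200:400]=d;o[400:,400:720]=w
cv2.imwrite('pics/c0.png',o)
```

```text
(no output)
```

View pics/c0.png

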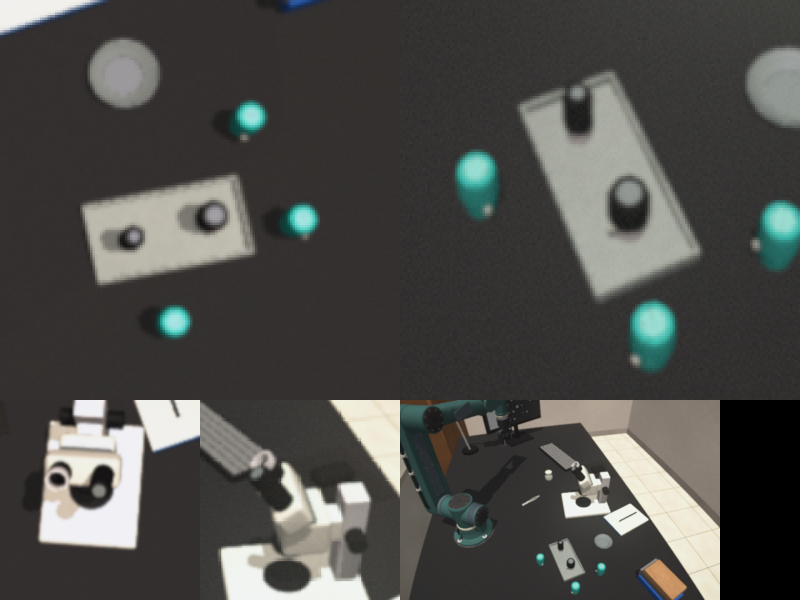

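Run:
```python
from h import *
import pickle
t=imaging.snapshot("top");s=imaging.snapshot("side");w=imaging.snapshot("wrist")
pickle.dump((t,s,w),open('p0.pkl','wb'))
st=bot.read_state()
T=rot(st['tool_rot']);print('tool axes',T.round(3).tolist())
print('cam in tool',(T.T@(np.array(w['xyz'])-st['ee_pos'])).round(4),(T.T@rot(w['orientation'])).round(3).tolist())
for n,a,b in [("eyepiece",(217,415),(330,341)),("slim",(229,383),(293,318)),("ring",(158,270),(134,358)),("micro",(160,289),(193,372)),("tray",(223,395),(321,331)),("jar",(217,194),(149,298)),("dish",(160,380),(282,406))]:
    x,r=tri([ray(t,a),ray(s,b)]);print(n,x.round(3),np.round(r,4))
```

```text
tool axes [[-0.899, 0.438, 0.0], [0.438, 0.899, 0.0], [0.0, 0.0, -1.0]]
cam in tool [ 0.071  -0.0002 -0.1244] [[-0.001, -0.961, -0.276], [1.0, -0.001, 0.001], [-0.001, -0.276, 0.961]]
eyepiece [ 0.456 -0.336  0.036] [0.0003 0.0003]
slim [ 0.424 -0.233  0.043] [0.0027 0.0027]
ring [0.605 0.086 0.25 ] [0.0041 0.0041]
micro [0.645 0.048 0.065] [0.0026 0.0026]
tray [ 0.446 -0.28  -0.014] [0.0008 0.0008]
jar [0.48  0.351 0.037] [0.0022 0.0022]
dish [ 0.646 -0.239  0.02 ] [0.0018 0.0018]
```

Run:
```python
import cv2,numpy as np
t=cv2.imread('pics/top0.png');s=cv2.imread('pics/side0.png')
o=np.hstack([cv2.resize(t[110:210,235:335],(400,400),interpolation=3),cv2.resize(s[100:200,320:420],(400,400),interpolation=3)])
cv2.imwrite('pics/c1.png',o)
```

```text
(no output)
```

View pics/c1.png

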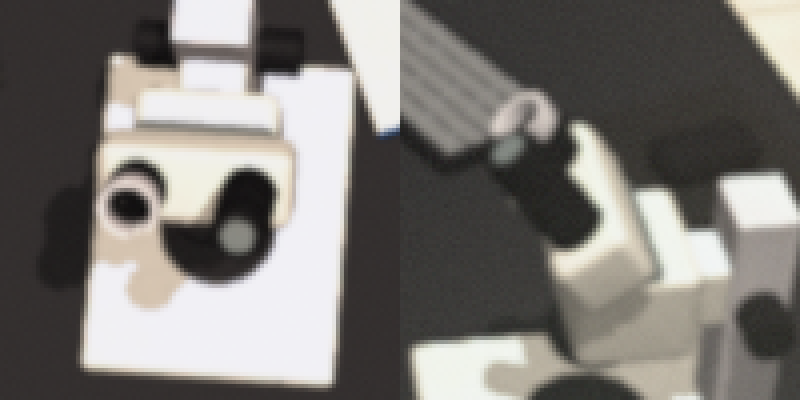

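Run:
```python
from h import *
import pickle
t,s,w=pickle.load(open('p0.pkl','rb'))
m,r=tri([ray(t,(161,267.7)),ray(s,(129,350.8))]);print('mouth',m.round(4),r)
c=lambda x,y:plane(t,(110+y/4,235+x/4),.022)
A,B,C=c(81,371),c(333,385),c(354,66);print(A.round(3),B.round(3),C.round(3),np.linalg.norm(A-B),np.linalg.norm(B-C))
d=(A-B);y1=np.arctan2(-d[0],d[1]);e=C-B;y2=np.arctan2(e[1],e[0]);print('yaw',y1,y2)
yaw=(y1+y2)/2;Rz=R.from_euler('z',yaw).as_matrix()
near=(A+B)/2;print('mouth from base',(near+Rz@[.130-.060,.038,.265-.022]).round(4))
print('mouth at z .265 from top',plane(t,(161,267.7),.265).round(4))
cr=lambda x,y:plane(t,(130+y/2.5,330+x/2.5),.014)
P=[cr(82,205),cr(238,177),cr(254,253),cr(99,284)];print('tray',[p.round(3).tolist() for p in P],np.mean(P,0).round(4))
v=P[0]-P[1]+P[3]-P[2];print('tray yaw',np.arctan2(-v[0],v[1]))
```

```text
mouth [0.5898 0.0911 0.2658] [np.float64(0.0009129659287855665), np.float64(0.000912965928785544)]
[0.519 0.16  0.022] [ 0.501 -0.037  0.022] [ 0.761 -0.062  0.022] 0.1984761810427042 0.26103268909011246
yaw -0.08766888365162598 -0.09513838350140401
mouth from base [0.5832 0.093  0.265 ]
mouth at z .265 from top [0.5891 0.0913 0.265 ]
tray [[0.48, -0.177, 0.014], [0.509, -0.376, 0.014], [0.412, -0.389, 0.014], [0.38, -0.193, 0.014]] [ 0.4453 -0.2837  0.014 ]
tray yaw 0.1544420564233656
```

Emit:
servo_tool(commands=[[[85, 0, 0, -40, -10.4], [85, 0, 0, -40, -10.4], [85, -34, -37, -8, 0], [85, -34, -37, -8, 0], [85, -34, -37, -8, 0], [85, -34, -37, -8, 0], [85, -34, -37, 0, 0], [85, -34, -37, 0, 0], [85, -34, -37, 0, 0], [85, -34, -37, 0, 0], [85, -34, -37, 0, 0], [85, -37, -37, 0, 0], [85, 0, 0, 0, 0]]], force=20)

```text
time_s: 3.28
ee_pos: [0.5507, 0.0924, 0.3588]
tool_rot: [-0.001, 0.047, 0.999, -0.0]
ft_force: [-0.1, 0.9, -0.1]
grip_width: 0.993
gripper_force: 0.0
```

Run:
```python
from h import *
import pickle
w=imaging.snapshot("wrist");st=bot.read_state();pickle.dump((w,st),open('p1.pkl','wb'))
print(st['time_s'],st['ee_pos'],rot(st['tool_rot']).round(3).tolist(),st['joint_positions'].round(2))
T=rot(st['tool_rot']);print('cam in tool',(T.T@(np.array(w['xyz'])-st['ee_pos'])).round(4))
m=proj(w,[.589,.091,.265])[0];print(m)
i=w['image'];x,y=m.astype(int)
c=i[max(0,y-75):y+75,max(0,x-75):x+75]
o=np.zeros((600,800,3),np.uint8);o[:500,:500]=cv2.resize(c,(500,500),interpolation=3);o[:200,500:800]=cv2.resize(i,(300,200))
cv2.imwrite('pics/c2.png',o);print(y-75,x-75)
```

```text
3.325 [0.54972094 0.09398021 0.35937571] [[-0.996, 0.093, -0.002], [0.093, 0.996, 0.0], [0.002, 0.0, -1.0]] [ 0.07  0.11  1.13  0.    1.91 -1.41]
cam in tool [ 0.0699 -0.0012 -0.1238]
[322.44028202 266.10310474]
191 247
```

View pics/c2.png

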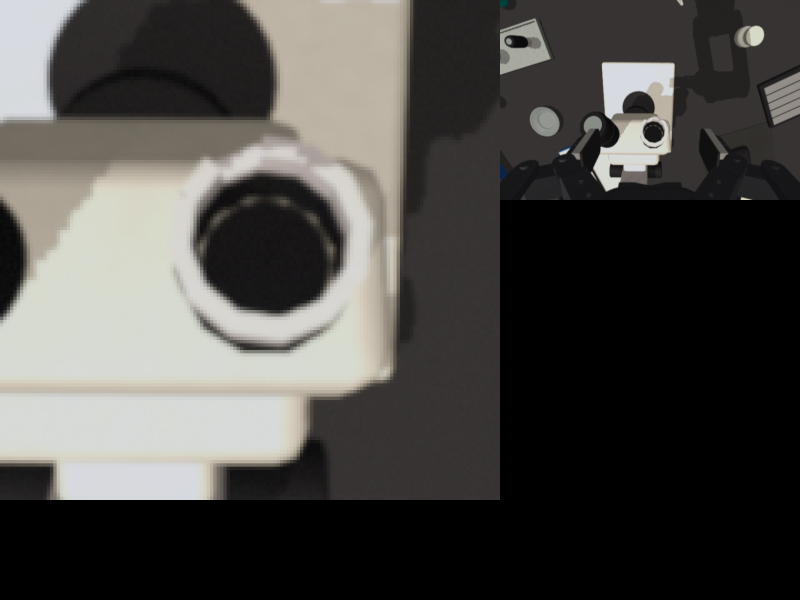

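Emit:
servo_tool(commands=[[[85, 10, 6, 20, 0], [85, 10, 6, 20, 0], [85, 0, 0, 0, 0]]])

```text
time_s: 3.7
ee_pos: [0.5286, 0.1104, 0.3191]
tool_rot: [-0.001, 0.044, 0.999, 0.0]
ft_force: [-0.1, 0.4, -0.8]
grip_width: 0.997
gripper_force: 0.0
```

```bash
cat >> h.py <<'E'
YAW=-0.091
def tubeR(yaw=YAW):
    return R.from_euler('z',yaw).as_matrix()@np.array([[np.cos(.6109),0,-np.sin(.6109)],[0,1,0],[np.sin(.6109),0,np.cos(.6109)]])
def rectify(p,m,half=.032,n=400,dz=0):
    g=np.linspace(-half,half,n); X,Y=np.meshgrid(g,g)   # cols: +y to right, rows: +x down
    P=m+np.stack([Y.ravel(),X.ravel(),0*X.ravel()+dz],1)@tubeR().T
    q=proj(p,P).astype(np.float32).reshape(n,n,2)
    return cv2.remap(p['image'],q[...,0],q[...,1],cv2.INTER_CUBIC)
E
python3 - <<'E'
from h import *
import pickle
w=imaging.snapshot("wrist");st=bot.read_state();pickle.dump((w,st),open('p2.pkl','wb'))
print(st['time_s'],st['ee_pos'])
w1=pickle.load(open('p1.pkl','rb'))[0]
m=np.array([.589,.094,.265])
o=np.hstack([rectify(w1,m),rectify(w,m)])
for k in (0,400): cv2.circle(o,(200+k,200),int(.020/.064*400),(0,0,255),1); cv2.circle(o,(200+k,200),3,(0,0,255),1)
cv2.imwrite('pics/c3.png',o)
E
```

```text
3.75 [0.52941095 0.11004083 0.32043536]
```

View pics/c3.png

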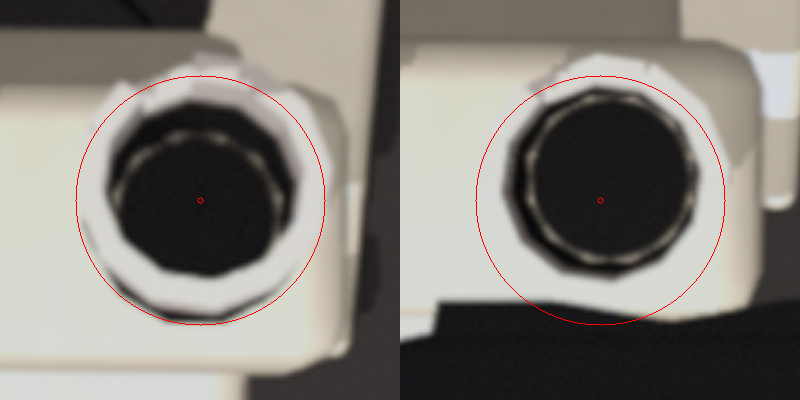

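Run:
```python
from h import *
import pickle
w1=pickle.load(open('p1.pkl','rb'))[0];w2=pickle.load(open('p2.pkl','rb'))[0]
m=np.array([.589,.094,.265])+tubeR()@[-.0022,.0004,0];print(m)
rows=[]
for w in (w1,w2):
    # ring cylinder: angle a from -x toward +y ; depth 
    a=np.radians(np.linspace(-80,80,800)); 
    for kind in (0,1):
        if kind==0: r=np.linspace(.023,.013,150); A,Rr=np.meshgrid(a,r); P=np.stack([-Rr*np.cos(A),Rr*np.sin(A),0*A],-1)
        else: z=np.linspace(.004,-.018,150);A,Z=np.meshgrid(a,z);P=np.stack([-.02*np.cos(A),.02*np.sin(A),Z],-1)
        q=proj(w,m+P.reshape(-1,3)@tubeR().T).astype(np.float32).reshape(150,800,2)
        im=cv2.remap(w['image'],q[...,0],q[...,1],cv2.INTER_CUBIC)
        for d in range(-80,81,10): cv2.line(im,(int((d+80)*5),0),(int((d+80)*5),8 if d else 25),(0,0,255),1)
        rows.append(im)
cv2.imwrite('pics/c4.png',cv2.convertScaleAbs(np.vstack(rows),alpha=1.0))
```

```text
[0.58724172 0.09456211 0.26373807]
```

View pics/c4.png

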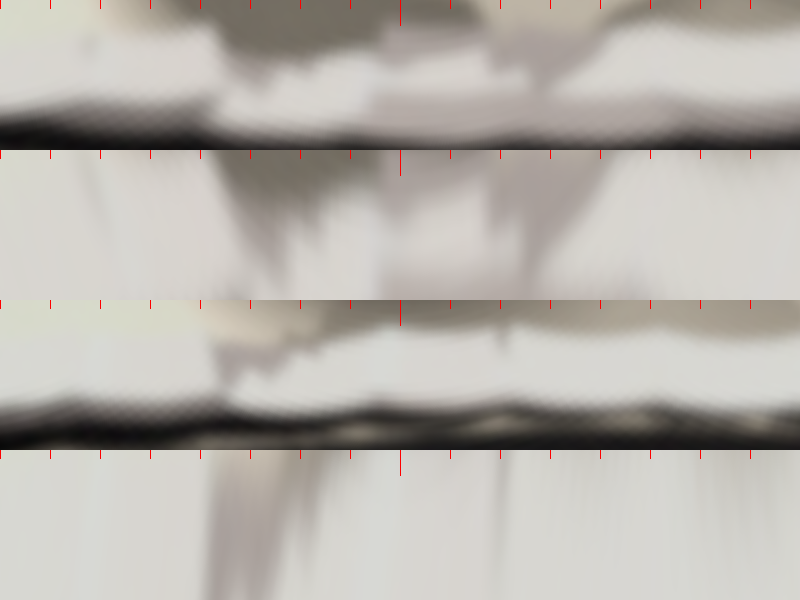

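Emit:
servo_tool(commands=[[[85, -44, -3, -8, 0], [85, -44, -3, -7, 0], [85, -44, -4, 0, 0], [85, 0, 0, 0, 0]]])

```text
time_s: 4.25
ee_pos: [0.6634, 0.0865, 0.3328]
tool_rot: [-0.001, 0.045, 0.999, -0.0]
ft_force: [-0.3, 0.2, -0.6]
grip_width: 0.998
gripper_force: 0.0
```

Run:
```python
from h import *
import pickle
w=imaging.snapshot("wrist");st=bot.read_state();pickle.dump((w,st),open('p3.pkl','wb'))
print(st['time_s'],st['ee_pos'])
m=np.array([.5872,.0946,.2637])
x,y=proj(w,m)[0];print(x,y);x,y=int(x),int(y)
c=w['image'][max(0,y-40):y+40,x-40:x+40]
o=np.hstack([cv2.resize(c,(500,500),interpolation=3),cv2.resize(rectify(w,m,n=300),(300,300)).repeat(1,0) if 0 else np.vstack([rectify(w,m,n=300),np.zeros((200,300,3),np.uint8)])])
a=np.radians(np.arange(0,360,1))
q=(proj(w,m+np.stack([-.01575*np.cos(a),.01575*np.sin(a),0*a],1)@tubeR().T)-[x-40,max(0,y-40)]+.5)*500/80
for p in q[::6]: cv2.circle(o,tuple(p.astype(int)),1,(0,0,255),-1)
cv2.imwrite('pics/c5.png',o)
```

```text
4.3 [0.66197623 0.08711043 0.3341732 ]
320.8307049587361 84.29669196918597
```

View pics/c5.png

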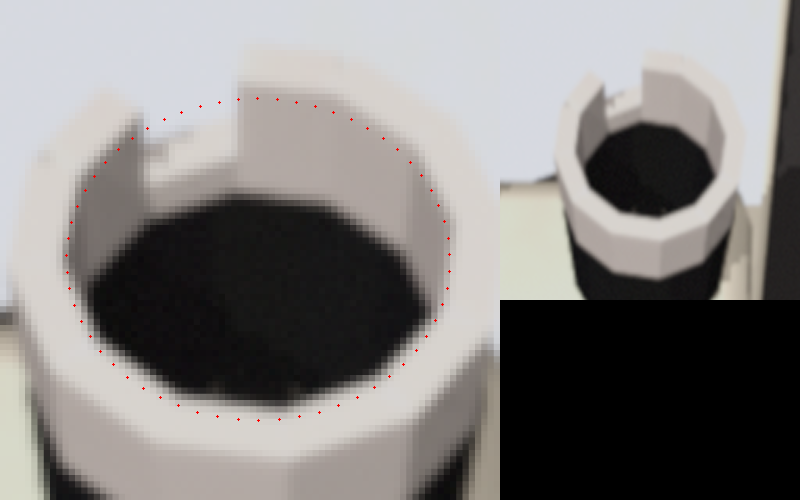

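Run:
```python
from h import *
import pickle
w,st=pickle.load(open('p3.pkl','rb')); m=np.array([.5872,.0946,.2637])
T=tubeR()
def tp(u,v):
    at=(44+v/6.25-.5,280+u/6.25-.5); c,d=ray(w,at); n=T[:,2]; X=c+d*((m-c)@n)/(d@n); return (T.T@(X-m))*1000
pts=np.array([tp(*q)[:2] for q in [(66,240),(450,235),(258,403),(130,365),(390,360),(90,175),(430,170),(340,97),(285,88)]])
print(pts.round(1))
from scipy.optimize import least_squares
f=least_squares(lambda p:np.hypot(pts[:,0]-p[0],pts[:,1]-p[1])-p[2],[0,0,15.7]).x;print(f)
for q in [(142,118),(238,90),(106,92),(240,50)]:
    p=tp(*q)[:2]-f[:2];print(q,p.round(1),np.hypot(*p).round(1),np.degrees(np.arctan2(p[1],-p[0])).round(1))
print('mouth new',(m+T@[f[0]/1e3,f[1]/1e3,0]).round(4))
```

```text
[[ -1.5 -15.8]
 [ -2.   15.8]
 [ 14.1  -0.1]
 [ 10.6 -10.4]
 [ 10.1  10.6]
 [ -8.  -14. ]
 [ -8.5  14.4]
 [-15.9   7. ]
 [-16.9   2.3]]
[-1.4970189   0.08682396 15.76202353]
(142, 118) [-12.3  -9.8] 15.8 -38.7
(238, 90) [-15.2  -1.8] 15.3 -6.6
(106, 92) [-15.  -12.9] 19.8 -40.8
(240, 50) [-19.4  -1.6] 19.5 -4.7
mouth new [0.586  0.0948 0.2628]
```

Emit:
servo_tool(commands=[[[85, 10, -49, -5, 0], [85, 10, -49, 0, 0], [85, 16, -49, 0, 0], [85, 16, -49, 0, 0], [85, 16, -49, 27, 0], [85, 17, -49, 28, 0], [85, 17, -49, 28, 0], [85, 17, -50, 28, 0], [85, 17, -50, 28, 0], [85, 0, 0, 0, 0]]])

```text
time_s: 5.55
ee_pos: [0.4825, -0.3432, 0.1997]
tool_rot: [-0.002, 0.047, 0.999, 0.001]
ft_force: [0.0, 1.0, 0.2]
grip_width: 1.0
gripper_force: 0.0
```

Run:
```python
from h import *
import pickle
w=imaging.snapshot("wrist");st=bot.read_state();pickle.dump((w,st),open('p4.pkl','wb'))
print(st['time_s'],st['ee_pos'])
print([(np.round(d['at'],1).tolist(),round(d['confidence'],2)) for d in imaging.spot_in('eyepiece',w)])
e=np.array([.456,-.336,.045]);x,y=proj(w,e)[0];print(x,y);x,y=int(x),int(y)
x0,y0=x-45,max(0,y-45)
c=w['image'][y0:y0+90,x0:x0+90]
o=np.zeros((600,800,3),np.uint8);h_,w_=c.shape[:2];o[:int(h_*6),:int(w_*6)]=cv2.resize(c,None,fx=6,fy=6,interpolation=3);o[:160,544:800]=cv2.resize(w['image'],(256,160))
cv2.imwrite('pics/c6.png',o);print(x0,y0)
```

```text
5.6 [ 0.48424247 -0.34195669  0.20150551]
[([151.5, 330.8], 0.84), ([292.4, 283.1], 0.82), ([158.7, 187.5], 0.67), ([0.1, 384.7], 0.47), ([332.8, 419.0], 0.35)]
324.4271325302117 154.46677567075955
279 109
```

View pics/c6.png

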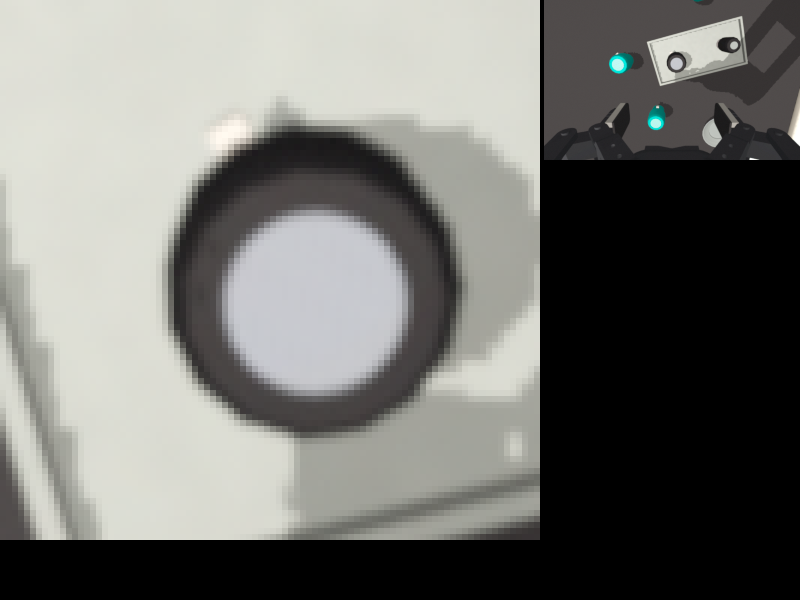

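```bash
cat >> h.py <<'E'
def lens(p,guess):  # centroid of bright lens disc in the black head, near guess (x,y)
    g=cv2.cvtColor(p['image'],cv2.COLOR_BGR2GRAY).astype(float)
    x,y=map(int,guess);hsv=cv2.resize(p['image'],None,fx=4,fy=4,interpolation=cv2.INTER_CUBIC);gr=cv2.cvtColor(hsv,cv2.COLOR_BGR2GRAY)
    n,l,s,c=cv2.connectedComponentsWithStats((gr>140).astype(np.uint8))
    k=l[int(y*4),int(x*4)];return (c[k]+.5)/4-.5,s[k]
E
python3 - <<'E'
from h import *
import pickle
w,st=pickle.load(open('p4.pkl','rb'))
c,s=lens(w,(331,159));print(c,s)
E=plane(w,c[::-1],.065);L=plane(w,(131.2,317),.030);print(E,L,np.hypot(*(L-E)[:2]),np.degrees(np.arctan2(*(L-E)[1::-1])))
t,si,_=pickle.load(open('p0.pkl','rb'))
print(plane(t,(216,415),.065))
E
```

```text
[331.02941615 158.97130781] [ 1265   577   122   122 11741]
[ 0.45659826 -0.33157547  0.065     ] [ 0.43897392 -0.34020284  0.03      ] 0.0196226646171288 -153.9175861248743
[ 0.4554825 -0.3296047  0.065    ]
```

Emit:
servo_tool(commands=[[[85, 0, 0, 0, -8.4], [85, 27, 12, 41, 0], [85, 0, 0, 0, 0]]])

```text
time_s: 6.02
ee_pos: [0.4547, -0.3263, 0.1556]
tool_rot: [-0.004, -0.029, 1.0, 0.004]
ft_force: [-0.2, 0.9, -0.7]
grip_width: 0.992
gripper_force: 0.0
```

Run:
```python
from h import *
import pickle
w=imaging.snapshot("wrist");st=bot.read_state();pickle.dump((w,st),open('p5.pkl','wb'))
w0,_=pickle.load(open('p4.pkl','rb'))
T=rot(st['tool_rot']);print(st['time_s'],st['ee_pos'],np.degrees(np.arctan2(T[1,0],T[0,0])))
c0,_=lens(w0,(331,159)); g=proj(w,[.4566,-.3316,.065])[0];c,s=lens(w,g);print(g,c,s)
x,r=tri([ray(w0,c0[::-1]),ray(w,c[::-1])]);print('top',x.round(4),r)
E=plane(w,c[::-1],.065);print(E, 'tool frame off',(T.T@(E-st['ee_pos'])).round(4))
# lug: bright/skewed blob; list bright spots near expected
i=w['image'];a=np.radians(206);P=proj(w,E+np.array([.0205*np.cos(a),.0205*np.sin(a),-.034]))[0];print('lug exp',P)
x0,y0=int(c[0])-40,int(c[1])-45
o=cv2.resize(i[y0:y0+80,x0:x0+80],(560,560),interpolation=3);cv2.imwrite('pics/c7.png',o);print(x0,y0)
```

```text
6.075 [ 0.45763456 -0.32880796  0.15959694] -176.63336869215985
[308.73426859 216.17057948] [308.22966344 215.86929418] [ 1165   799   140   133 14678]
top [ 0.4567 -0.3317  0.0642] [np.float64(0.00018640662031431875), np.float64(0.00018640662031441655)]
[ 0.45641775 -0.33192724  0.065     ] tool frame off [ 0.0013 -0.0033  0.0946]
lug exp [297.73087201 175.30876157]
268 170
```

View pics/c7.png

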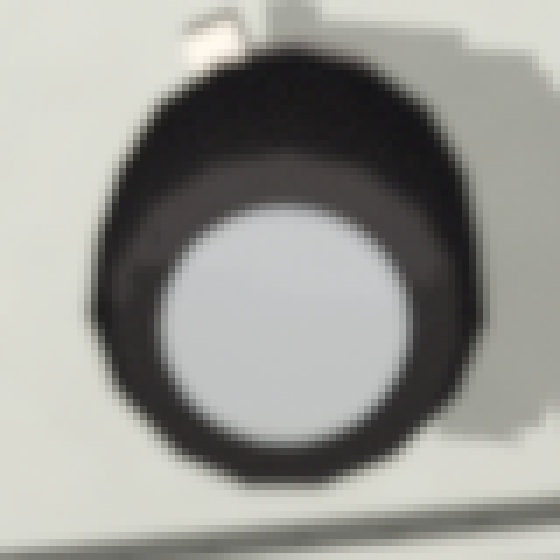

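Run:
```python
from h import *
import pickle
w,st=pickle.load(open('p5.pkl','rb'))
E=np.array([.4565,-.3318,.065])
f=lambda x,y:plane(w,(170+(y+.5)/7-.5,268+(x+.5)/7-.5),.031)
for q in [(214,31),(217,45),(183,33),(244,28)]:
    L=f(*q)-E;print(q,(np.hypot(*L[:2])*1e3).round(1),np.degrees(np.arctan2(L[1],L[0]))%360)
T=rot(st['tool_rot']);print(T.round(4).tolist(),st['joint_positions'].round(3),T.T@(E-st['ee_pos']))
```

```text
(214, 31) 21.4 204.48126515323105
(217, 45) 19.9 205.2256806880723
(183, 33) 22.5 212.10290461510922
(244, 28) 20.8 196.37090089525432
[[-0.9983, -0.0587, -0.0016], [-0.0587, 0.9983, 0.0024], [0.0015, 0.0025, -1.0]] [-7.240e-01  1.530e-01  1.475e+00  1.000e-03  1.517e+00 -2.354e+00] [ 0.00116619 -0.00315721  0.09459119]
```

Emit:
servo_tool(commands=[[[85, 1.2, -3.2, 0, 1.3], [85, 0, 0, 35, 0], [85, 0, 0, 35, 0], [60, 0, 0, 34.5, 0], [60, 0, 0, 0, 0], [50, 0, 0, 0, 0], [34, 0, 0, 0, 0], [34, 0, 0, 0, 0], [34, 0, 0, 0, 0], [34, 0, 0, 0, 0]]], force=20)

```text
time_s: 7.32
ee_pos: [0.4587, -0.336, 0.0591]
tool_rot: [0.002, -0.017, 1.0, -0.002]
ft_force: [0.1, 1.1, 6.3]
grip_width: 0.437
gripper_force: 19.6
```

```bash
cat >> h.py <<'E'
def say():
    st=bot.read_state();T=rot(st['tool_rot'])
    print('t',round(st['time_s'],2),'pos',st['ee_pos'].round(4),'ang',round(np.degrees(np.arctan2(T[1,0],T[0,0]))%360,2),'z',T[:,2].round(3),'F',st['ft_force'].round(1),'M',st['moment'].round(2),'grip',round(st['grip_width']*85.4,1),round(st['gripper_force'],1),'j6',st['joint_positions'][5].round(2));return st,T
E
python3 - <<'E'
from h import *
import pickle
st,T=say();w=imaging.snapshot("wrist");pickle.dump((w,st),open('p6.pkl','wb'))
E=np.array([.4565,-.3318,.065]);g=proj(w,E)[0];c,s=lens(w,g);X=plane(w,c[::-1],.065);print(g,c,s,X,T.T@(X-st['ee_pos']))
E
```

```text
t 7.33 pos [ 0.4587 -0.336   0.0591] ang 181.95 z [ 0.005 -0.004 -1.   ] F [0.1 1.1 6.3] M [ 0.08 -0.1   0.  ] grip 37.3 19.6 j6 -2.34
[330.0630206  289.35267956] [316.04934539 286.84708784] [ 1149  1043   235   212 39069] [ 0.45563706 -0.3370094   0.065     ] [ 0.00309661 -0.00094121 -0.00588219]
```

Emit:
servo_tool(commands=[[[34, 0, 0, -7, 0], [34, 0, 0, 0, -6], [34, 14, 0, 0, 0], [34, 12, 0, 0, 0], [34, 0, 0, 0, 0], [34, 0, 0, 0, 0]]])

```text
time_s: 8.12
ee_pos: [0.4311, -0.3383, 0.0628]
tool_rot: [0.0, -0.069, 0.998, 0.0]
ft_force: [0.0, 0.0, -1.2]
grip_width: 0.438
gripper_force: 20.1
```

Run:
```python
from h import *
st,T=say()
c=np.array([.4453,-.2837]);a=.154;ux=np.array([np.cos(a),np.sin(a)])
print('tray x of tcp',(st['ee_pos'][:2]-c)@ux)
```

```text
t 8.12 pos [ 0.4311 -0.3383  0.0628] ang 187.9 z [ 0.  0. -1.] F [ 0.   0.  -1.2] M [ 0.02 -0.03  0.02] grip 37.4 20.1 j6 -2.48
tray x of tcp -0.022436017926956438
```

Emit:
servo_tool(commands=[[[34, 4, 0, 0.5, 0], [34, 4, 0, 0, 0], [34, 4, 0, 0, 0], [34, 4, 0, 0, 0], [34, 0, 0, 0, 0]]])

```text
time_s: 8.75
ee_pos: [0.4154, -0.3405, 0.0626]
tool_rot: [0.0, -0.069, 0.998, -0.0]
ft_force: [2.1, 1.6, 1.0]
grip_width: 0.437
gripper_force: 19.9
```

Run:
```python
from h import *
say()
```

```text
t 8.75 pos [ 0.4154 -0.3405  0.0626] ang 187.94 z [ 0.001 -0.    -1.   ] F [2.1 1.6 1. ] M [ 0.2  -0.33  0.01] grip 37.3 19.9 j6 -2.5
```

Emit:
servo_tool(commands=[[[34, 4, 0, -0.5, 0], [34, 4, 0, -0.5, 0], [34, 4, 0, -0.5, 0], [34, 3, 0, 0, 0], [34, 0, 0, 0, 0]]])

```text
time_s: 9.38
ee_pos: [0.4003, -0.3426, 0.0639]
tool_rot: [0.0, -0.069, 0.998, -0.0]
ft_force: [1.4, 0.4, -0.2]
grip_width: 0.434
gripper_force: 20.1
```

Run:
```python
from h import *
import pickle
st,T=say();w=imaging.snapshot("wrist");pickle.dump((w,st),open('p7.pkl','wb'))
i=w['image']
o=np.zeros((520,800,3),np.uint8)
o[:450,:600]=cv2.resize(i[180:330,220:420],(600,450),interpolation=3)
cv2.imwrite('pics/c8.png',o)
```

```text
t 9.38 pos [ 0.4003 -0.3426  0.0639] ang 187.94 z [ 0. -0. -1.] F [ 1.4  0.4 -0.2] M [ 0.19 -0.4   0.08] grip 37.1 20.1 j6 -2.52
```

View pics/c8.png

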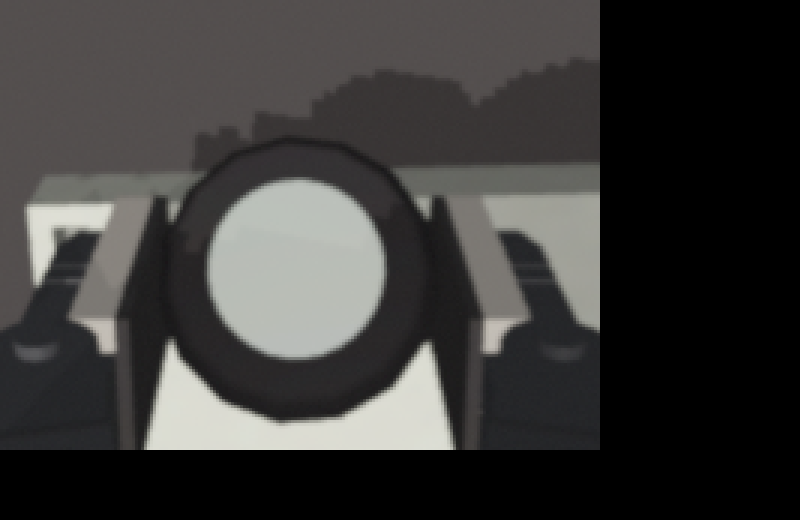

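Run:
```python
from h import *
import pickle
w,st=pickle.load(open('p7.pkl','rb'));T=rot(st['tool_rot'])
c,s=lens(w,(319,269));print(c,s)
o,d=ray(w,c[::-1]);o=T.T@(o-st['ee_pos']);d=T.T@d
for th in range(20,50,3):
    t=np.radians(th);L=np.array([.0031+.016*np.sin(t),0,.0101-.016*np.cos(t)])
    k=o+d*((L-o)@d);print(th,((L-k)*1e3).round(2))
# ellipse shape of lens vs. predicted
g=cv2.cvtColor(cv2.resize(w['image'],None,fx=4,fy=4,interpolation=2),cv2.COLOR_BGR2GRAY)
n,l,_,_=cv2.connectedComponentsWithStats((g>120).astype(np.uint8));m=(l==l[int(c[1]*4),int(c[0]*4)]).astype(np.uint8)
ct=max(cv2.findContours(m,0,1)[0],key=cv2.contourArea);print(cv2.boundingRect(ct),cv2.fitEllipse(ct))
rl=None
for th in (25,30,35,40,45,50):
    t=np.radians(th);L=np.array([.0031+.016*np.sin(t),-.0009,.0101-.016*np.cos(t)])
    a=np.radians(np.arange(0,360,5));r=.0125
    P=L+r*np.stack([np.cos(a)*np.cos(t),np.sin(a),np.cos(a)*np.sin(t)],1)
    q=proj(w,st['ee_pos']+P@T.T);e=cv2.fitEllipse(q.astype(np.float32)*4);b=np.ptp(q,axis=0)*4;print(th,b.round(1),(b[1]/b[0]).round(3),q.mean(0).round(1))
```

```text
[318.30997983 269.17008357] [ 1158   960   234   237 43375]
20 [-0.95  0.04 -0.49]
23 [-0.21  0.04 -0.11]
26 [0.54 0.04 0.28]
29 [1.28 0.04 0.66]
32 [2.03 0.04 1.04]
35 [2.77 0.04 1.42]
38 [3.5  0.04 1.8 ]
41 [4.23 0.04 2.17]
44 [4.95 0.04 2.54]
47 [5.66 0.04 2.9 ]
(1157, 959, 237, 239) ((1274.73681640625, 1078.164794921875), (235.0885009765625, 238.29373168945312), 4.618447780609131)
25 [272.1 276.6] 1.017 [316.  268.5]
30 [271.5 275.3] 1.014 [316.  264.8]
35 [270.8 271.2] 1.002 [316.  261.1]
40 [269.7 264.4] 0.98 [316.  257.5]
45 [268.5 255. ] 0.949 [316.  253.9]
50 [267.2 243.2] 0.91 [316.  250.5]
```

Run:
```python
from h import *
import pickle
from scipy.optimize import least_squares
w,st=pickle.load(open('p7.pkl','rb'));T=rot(st['tool_rot'])
row=lambda y:180+(y+.5)/3-.5
meas=dict(lc=269.2,top=row(137),bot=row(422),wid=(430-165)/3,lh=239/4,lw=237/4)
a=np.radians(np.arange(0,360,3))
def circ(L,t,z,r):
    ax=np.array([np.sin(t),0,-np.cos(t)]);C=L+ax*(z-.060)
    return proj(w,st['ee_pos']+(C+r*np.stack([np.cos(a)*np.cos(t),np.sin(a),np.cos(a)*np.sin(t)],1))@T.T)
def f(p,th=None):
    lx,lz,t,rl=p[0]/1e3,p[1]/1e3,np.radians(p[2]),p[3]/1e3
    L=np.array([lx,0,lz]);l=circ(L,t,.06,rl);h=np.vstack([circ(L,t,.052,.019),circ(L,t,.026,.019)])
    return np.array([(l[:,1].max()+l[:,1].min())/2-meas['lc'],h[:,1].min()-meas['top'],h[:,1].max()-meas['bot'],(np.ptp(h[:,0])-meas['wid']),np.ptp(l[:,1])-meas['lh'],np.ptp(l[:,0])-meas['lw']])
for g in (20,26,30,34,38,42):
    r=least_squares(lambda q:f([q[0],q[1],g,q[2]]),[10,-3,11]);print(g,r.x.round(2),r.fun.round(2),round(r.cost,2))
r=least_squares(f,[10,-3,32,11]);print(r.x,r.fun.round(2))
```

```text
20 [ 2.7   5.45 11.82] [ 4.05 -0.3  -4.    1.8   0.04 -0.06] 17.88
26 [ 3.34  5.88 11.79] [ 2.38  0.42 -2.87  1.72  0.27 -0.31] 8.6
30 [ 3.76  6.11 11.8 ] [ 1.32  1.   -2.31  1.74  0.24 -0.27] 5.6
34 [ 4.23  6.24 11.85] [ 0.27  1.75 -1.91  1.87  0.06 -0.07] 5.14
38 [ 4.22  8.37 12.1 ] [-1.98  2.09  0.1   0.82 -0.3   0.36] 4.59
42 [ 4.11 10.76 12.41] [-4.23  2.59  2.25 -0.35 -0.84  0.97] 15.7
[ 4.07112876  6.21265983 32.71279495 11.82986851] [ 0.6   1.49 -2.02  1.81  0.13 -0.15]
```

```bash
cat > lensfit.py <<'E'
from h import *
import pickle
from scipy.optimize import least_squares
a=np.radians(np.arange(0,360,3))
def ell(w,c,th=120):
    g=cv2.cvtColor(cv2.resize(w['image'],None,fx=4,fy=4,interpolation=2),cv2.COLOR_BGR2GRAY)
    n,l,_,_=cv2.connectedComponentsWithStats((g>th).astype(np.uint8));m=(l==l[int(c[1]*4),int(c[0]*4)]).astype(np.uint8)
    ct=max(cv2.findContours(m,0,1)[0],key=cv2.contourArea)[:,0]
    return (ct+.5)/4-.5
def circ(w,st,L,t,r):
    T=rot(st['tool_rot'])
    return proj(w,st['ee_pos']+(L+r*np.stack([np.cos(a)*np.cos(t),np.sin(a),np.cos(a)*np.sin(t)],1))@T.T)
def resid(w,st,ct,L,t,r):
    q=circ(w,st,L,t,r);e=cv2.fitEllipse(ct.astype(np.float32)*8);f=cv2.fitEllipse(q.astype(np.float32)*8)
    A=lambda e:np.array([e[0][0],e[0][1],*np.ptp(cv2.ellipse2Poly((0,0),(int(e[1][0]*50),int(e[1][1]*50)),int(e[2]),0,360,2),axis=0)/100])/8
    return A(f)-A(e)
E
python3 - <<'E'
from lensfit import *
for n,g in (('p4',(331,159)),('p5',(308,216))):
    w,st=pickle.load(open(n+'.pkl','rb'));ct=ell(w,g,140);T=rot(st['tool_rot'])
    L=T.T@(np.array([.4566,-.3318,.065])-st['ee_pos'])
    print(n,least_squares(lambda p:resid(w,st,ct,np.array([p[0],p[1],L[2]]),0,p[2]),[L[0],L[1],.012],x_scale=.001).x*1e3)
w,st=pickle.load(open('p6.pkl','rb'));ct=ell(w,(316,287));print('p6',np.ptp(ct,axis=0),ct.min(0),ct.max(0))
w,st=pickle.load(open('p7.pkl','rb'));ct=ell(w,(318,269))
for r in (.0128,.0131,.0134):
  for t in (25,30,35,40):
    s=least_squares(lambda p:resid(w,st,ct,p,np.radians(t),r),[.01,0,0.0],x_scale=.001);print(r,t,(s.x*1e3).round(2),s.fun.round(2))
E
```

```text
p4 [27.92147993  7.43120005 12.00007412]
p5 [ 1.07188115 -3.25176824 11.97983873]
p6 [59.25 53.25] [286.375 260.125] [345.625 313.375]
0.0128 25 [ 7.48 -0.05 -0.01] [ 0.   -0.09  8.4   8.73]
0.0128 30 [ 7.82 -0.06  0.32] [-0.04 -1.02  8.3   8.54]
0.0128 35 [ 7.62 -0.05  0.11] [-0.01 -0.05  8.39  8.1 ]
0.0128 40 [ 8.2   0.02 -0.15] [ 0.16 -0.86  8.6   7.17]
0.0131 25 [ 8.34 -0.05 -1.67] [-0.   -0.09 10.91 11.28]
0.0131 30 [ 7.13 -0.05  0.88] [ 0.   -0.05  9.51  9.8 ]
0.0131 35 [ 8.24 -0.07 -1.  ] [-0.06 -0.11 10.58 10.31]
0.0131 40 [ 9.12 -0.03 -0.88] [ 0.05 -2.1  10.67  9.12]
0.0134 25 [ 8.65 -0.29 -1.35] [-0.66 -1.19 12.38 12.74]
0.0134 30 [ 8.1  -0.29 -0.78] [-0.65 -0.27 12.03 12.36]
0.0134 35 [ 8.63  0.04 -0.51] [ 0.22 -1.6  11.99 11.64]
0.0134 40 [ 8.2  -0.06 -0.68] [-0.02 -0.09 12.04 10.62]
```

Run:
```python
from lensfit import *
def bb(q): return np.r_[(q.max(0)+q.min(0))/2,np.ptp(q,axis=0)]
w,st=pickle.load(open('p5.pkl','rb'));T=rot(st['tool_rot']);L=T.T@(np.array([.4566,-.3318,.065])-st['ee_pos'])
print('p5',bb(ell(w,(308,216),120)),bb(ell(w,(308,216),140)),bb(circ(w,st,L,0,.012)), w['fx'],w['fy'],w['dist_coeffs'])
w,st=pickle.load(open('p6.pkl','rb'));print('p6',bb(ell(w,(316,287),120)),bb(circ(w,st,np.array([.0031,-.0009,-.0059]),0,.012)))
w,st=pickle.load(open('p7.pkl','rb'));ct=bb(ell(w,(318,269)));print(ct)
for r in (.0112,.0116,.012):
  for t in (25,30,35,40):
    s=least_squares(lambda p:bb(circ(w,st,p,np.radians(t),r))-ct,[.006,0,.003],x_scale=.001,diff_step=1e-3);print(r,t,(s.x*1e3).round(2),s.fun.round(2))
```

```text
p5 [308.25  215.875  35.25   34.   ] [308.25  215.875  34.75   33.   ] [308.41128474 215.89287408  38.09941528  36.17843519] 360.0564341913954 360.0564341913954 [-0.01856625  0.          0.          0.          0.        ]
p6 [316.   286.75  59.25  53.25] [316.15573609 286.10501076  65.06722915  58.01630263]
[318.375 269.125  59.     59.5  ]
0.0112 25 [ 7.39 -0.02  0.03] [-0.   -0.01 -0.25  0.24]
0.0112 30 [ 7.49 -0.02  0.02] [-0.   -0.01 -0.23  0.23]
0.0112 35 [ 7.82 -0.02 -0.47] [-0.    0.    0.01 -0.01]
0.0112 40 [ 8.37 -0.02 -1.41] [ 0.    0.03  0.49 -0.5 ]
0.0116 25 [ 5.12 -0.03  4.47] [-0.   -0.01 -0.25  0.24]
0.0116 30 [ 5.22 -0.03  4.46] [-0.   -0.01 -0.23  0.23]
0.0116 35 [ 5.56 -0.03  3.95] [-0.    0.    0.01 -0.01]
0.0116 40 [ 6.13 -0.03  2.98] [ 0.    0.03  0.49 -0.5 ]
0.012 25 [ 2.85 -0.04  8.91] [-0.   -0.01 -0.25  0.24]
0.012 30 [ 2.95 -0.04  8.9 ] [-0.   -0.01 -0.23  0.23]
0.012 35 [ 3.31 -0.04  8.37] [-0.    0.    0.01 -0.01]
0.012 40 [ 3.89 -0.04  7.37] [ 0.    0.03  0.49 -0.5 ]
```

Emit:
servo_tool(commands=[[[34, 1, 0, -10, 0], [34, 0, 0, -50, 0], [34, 0, 0, -52, 0], [34, 0, 0, -52, 0], [34, 0, 0, -52, 0], [34, 0, 0, -52, 0], [34, 0, 0, -52, 6.5], [34, 0, 0, 0, 6.6], [34, -6, 25, 0, 0], [34, -11, 45, 0, 0], [34, -11, 45, 0, 0], [34, -11, 45, 0, 0], [34, -11, 45, 0, 0], [34, -11, 45, 0, 0], [34, -11, 45, 0, 0], [34, -11, 45, 0, 0], [34, -11, 45, 0, 0], [34, -11, 45, 0, 0], [34, -8, 22, 0, 0], [34, 0, 0, 0, 0]]])

```text
time_s: 11.92
ee_pos: [0.5528, 0.098, 0.3833]
tool_rot: [-0.001, 0.044, 0.999, -0.001]
ft_force: [-0.7, -0.7, -1.8]
grip_width: 0.435
gripper_force: 20.6
```

Run:
```python
from lensfit import *
st,T=say();w=imaging.snapshot("wrist");pickle.dump((w,st),open('p8.pkl','wb'))
def bb(q): return np.r_[(q.max(0)+q.min(0))/2,np.ptp(q,axis=0)]
ct=bb(ell(w,(318,269)));print(ct)
for t in (25,30,35,40):
    s=least_squares(lambda p:bb(circ(w,st,p,np.radians(t),.011))-ct,[.006,0,.003],x_scale=.001,diff_step=1e-3);print(t,(s.x*1e3).round(2),s.fun.round(2))
cv2.imwrite('pics/c9.png',cv2.resize(w['image'][130:380,160:480],(768,600),interpolation=3))
```

```text
t 11.93 pos [0.5528 0.098  0.3833] ang 174.94 z [-0.001 -0.001 -1.   ] F [-0.7 -0.7 -1.8] M [-0.03  0.01 -0.04] grip 37.2 20.6 j6 -1.41
[318.375 270.125  57.     58.   ]
25 [ 6.31 -0.17  1.45] [ 0.    0.    0.01 -0.01]
30 [ 6.39 -0.17  1.45] [ 0.    0.    0.02 -0.02]
35 [ 6.72 -0.17  0.97] [ 0.    0.01  0.25 -0.25]
40 [ 7.26 -0.16  0.03] [ 0.    0.04  0.7  -0.71]
```

View pics/c9.png

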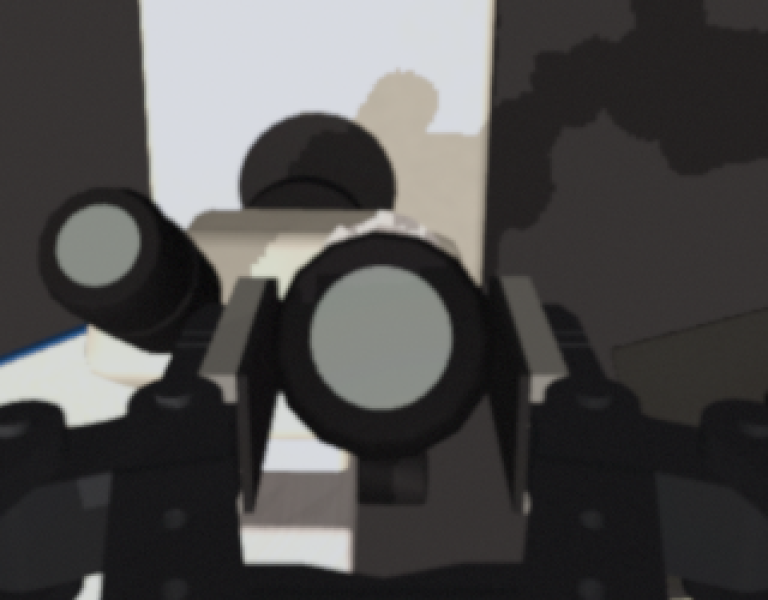

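Run:
```python
from lensfit import *
w,st=pickle.load(open('p8.pkl','rb'));T=tubeR()
M=np.array([.5862,.0947,.2648]);Mr=M+T@[0,-.076,0]
def el(q):
    e=cv2.fitEllipse((q*8).astype(np.float32));C,(b,c),g=e;return np.round([C[0]/8,C[1]/8,b/8,c/8,g,b/c],3)
c=proj(w,Mr+T[:,2]*.034)[0];print(c)
for th in (90,100,110,120): 
    print(th,'R',el(ell(w,(201,232),th)),'L',el(ell(w,(318,270),th)))
for t in (25,30,35,40):
    D=R.from_euler('z',YAW).as_matrix()@R.from_euler('y',-t,degrees=True).as_matrix()
    q=proj(w,Mr+T[:,2]*.034+.011*np.stack([np.cos(a),np.sin(a),0*a],1)@D.T);print('R',t,el(q))
    print('L',t,el(circ(w,st,np.array([.0084,-.0001,-.0025]),np.radians(t),.0107)))
```

```text
[199.96758638 233.58805174]
90 R [200.413 231.753  32.33   35.819  52.596   0.903] L [318.331 270.265  58.478  59.485   4.6     0.983]
100 R [200.414 231.751  31.893  35.375  52.676   0.902] L [318.339 270.267  58.052  59.051   4.514   0.983]
110 R [200.425 231.759  31.417  34.888  53.085   0.901] L [318.336 270.273  57.574  58.583   3.871   0.983]
120 R [200.434 231.769  30.841  34.309  52.966   0.899] L [318.342 270.277  57.003  58.04    4.009   0.982]
R 25 [199.976 233.712  33.471  35.179  42.129   0.951]
L 25 [318.536 269.992  57.263  58.241   0.569   0.983]
R 30 [199.967 233.78   32.855  35.519  47.221   0.925]
L 30 [318.536 270.19   57.269  58.228   0.748   0.984]
R 35 [199.954 233.844  32.09   35.762  51.841   0.897]
L 35 [318.536 270.378  57.277  57.776   1.817   0.991]
R 40 [199.938 233.9    31.16   35.93   56.145   0.867]
L 40 [318.536 270.551  56.888  57.289  87.196   0.993]
```

Emit:
servo_tool(commands=[[[34, -2, 0, 25, 0], [34, -2, 0, 25, 0], [34, -1.6, -0.2, 13, 0], [34, 0, 0, 0, 0], [34, 0, 0, 0, 0]]])

```text
time_s: 12.6
ee_pos: [0.5584, 0.0963, 0.3223]
tool_rot: [0.001, 0.045, 0.999, 0.0]
ft_force: [-0.4, -0.0, -1.7]
grip_width: 0.432
gripper_force: 20.6
```

Run:
```python
from lensfit import *
st,T=say();w=imaging.snapshot("wrist");pickle.dump((w,st),open('p9.pkl','wb'))
TR=tubeR();M=np.array([.5853,.0949,.265]);Mr=M+TR@[0,-.076,0]
c=proj(w,Mr+TR[:,2]*.034)[0];print('R pred',c)
def el(q):
    e=cv2.fitEllipse((q*8).astype(np.float32));C,(b,c),g=e;return np.round([C[0]/8,C[1]/8,b/8,c/8,g,b/c],3)
try: print('R',el(ell(w,c,110)))
except Exception as e: print(e)
print('L',el(ell(w,(318,270),110)))
s=imaging.snapshot("side");t=imaging.snapshot("top");pickle.dump((s,t),open('p9b.pkl','wb'))
```

```text
t 12.6 pos [0.5584 0.0963 0.3223] ang 174.82 z [ 0.002  0.    -1.   ] F [-0.4 -0.  -1.7] M [-0.02  0.1   0.03] grip 36.9 20.6 j6 -1.41
R pred [160.30936221 268.27243691]
R [160.993 267.472  42.714  48.644  44.265   0.878]
L [318.348 270.266  57.533  58.509   5.475   0.983]
```

Emit:
servo_tool(commands=[[[34, -1.15, 0.5, 1.64, 0], [34, -1.15, 0, 1.64, 0], [34, -1.15, 0, 1.64, 0], [34, -1.15, 0, 1.64, 0], [34, -1.15, 0, 1.64, 0], [34, 0, 0, 0, 0]]])

```text
time_s: 13.5
ee_pos: [0.5639, 0.0967, 0.3123]
tool_rot: [-0.0, 0.045, 0.999, -0.0]
ft_force: [-0.6, -0.2, -0.3]
grip_width: 0.428
gripper_force: 20.6
```

```bash
cat >> h.py <<'E'
def rep():
    st,T=say();TR=tubeR();M=np.array([.5853,.0949,.265])
    F=T@[-.0225,0,.0489]+st['ee_pos'];print('foot in tube mm',(TR.T@(F-M)*1e3).round(1),'F tube',(TR.T@(st['ft_force']-[0,0,-1.6])).round(1))
    return st,T
E
python3 -c "
from h import *
rep()"
```

```text
t 13.5 pos [0.5639 0.0967 0.3123] ang 174.85 z [-0.001 -0.    -1.   ] F [-0.6 -0.2 -0.3] M [ 0.03  0.12 -0.05] grip 36.6 20.6 j6 -1.41
foot in tube mm [-0.1 -0.2 -1.9] F tube [ 0.3 -0.2  1.4]
```

Emit:
servo_tool(commands=[[[34, -1.15, 0, 1.64, 0], [34, -1.15, 0, 1.64, 0], [34, -1.15, 0, 1.64, 0], [34, 0, 0, 0, 0]]])

```text
time_s: 14.0
ee_pos: [0.5673, 0.0959, 0.3072]
tool_rot: [-0.0, 0.045, 0.999, -0.0]
ft_force: [-1.8, -3.4, -1.6]
grip_width: 0.432
gripper_force: 20.5
```

```bash
python3 -c "
from h import *
rep()"
```

```text
t 14.0 pos [0.5673 0.0959 0.3072] ang 174.82 z [-0.001 -0.001 -1.   ] F [-1.8 -3.4 -1.6] M [-0.56  0.36 -0.09] grip 36.9 20.5 j6 -1.41
foot in tube mm [-0.2 -0.6 -8. ] F tube [-1.2 -3.6  0.9]
```

Emit:
servo_tool(commands=[[[34, -1.15, -0.6, 1.64, 0], [34, -1.15, -0.3, 1.64, 0], [34, -1.15, 0, 1.64, 0], [34, -1.15, 0, 1.64, 0], [34, 0, 0, 0, 0]]])

```text
time_s: 14.62
ee_pos: [0.5719, 0.0952, 0.3007]
tool_rot: [-0.0, 0.045, 0.999, 0.0]
ft_force: [-2.4, -1.9, -1.3]
grip_width: 0.433
gripper_force: 20.5
```

```bash
python3 -c "
from h import *
rep()"
```

```text
t 14.62 pos [0.5719 0.0952 0.3007] ang 174.86 z [-0.001  0.    -1.   ] F [-2.4 -1.9 -1.3] M [-0.32  0.43 -0.05] grip 37.0 20.5 j6 -1.41
foot in tube mm [ -0.1  -0.9 -16. ] F tube [-1.7 -2.1  1.6]
```

Emit:
servo_tool(commands=[[[34, -0.8, -0.4, 1.9, 0], [34, -1.15, 0, 1.64, 0], [34, -1.15, 0, 1.64, 0], [34, 0, 0, 0, 0]]])

```text
time_s: 15.12
ee_pos: [0.5749, 0.0949, 0.2957]
tool_rot: [-0.0, 0.045, 0.999, 0.0]
ft_force: [-2.4, 0.2, -1.5]
grip_width: 0.434
gripper_force: 20.6
```

```bash
python3 -c "
from h import *
rep()"
```

```text
t 15.12 pos [0.5749 0.0949 0.2957] ang 174.88 z [-0.     0.001 -1.   ] F [-2.4  0.2 -1.5] M [ 0.16  0.65 -0.01] grip 37.1 20.6 j6 -1.42
foot in tube mm [ -0.5  -0.9 -21.9] F tube [-1.9  0.   1.5]
```

Emit:
servo_tool(commands=[[[34, -1.0, 0, 1.75, 0], [34, -1.15, 0, 1.64, 0], [34, -0.6, 0, 0.8, 0], [34, 0, 0, 0, 0]]])

```text
time_s: 15.62
ee_pos: [0.5766, 0.0947, 0.2928]
tool_rot: [-0.001, 0.045, 0.999, 0.0]
ft_force: [-7.6, 1.1, 2.6]
grip_width: 0.431
gripper_force: 21.0
```

Run:
```python
from lensfit import *
st,T=rep();w=imaging.snapshot("wrist");pickle.dump((w,st),open('p10.pkl','wb'))
TR=tubeR();M=np.array([.5853,.0949,.265]);Mr=M+TR@[0,-.076,0]
def el(q):
    e=cv2.fitEllipse((q*8).astype(np.float32));C,(b,c),g=e;return np.round([C[0]/8,C[1]/8,b/8,c/8,g,b/c],3)
c=proj(w,Mr+TR[:,2]*.034)[0];print('R pred',c,el(ell(w,c,100)))
for d in (0,3,6,8): 
    L=M+TR[:,2]*(.034+d/1e3);q=proj(w,L+.0108*np.stack([np.cos(a),np.sin(a),0*a],1)@TR.T);print(d,el(q))
print('L',el(ell(w,(318,268),100)))
```

```text
t 15.62 pos [0.5766 0.0947 0.2928] ang 174.89 z [-0.001  0.001 -1.   ] F [-7.6  1.1  2.6] M [ 0.26  1.38 -0.08] grip 36.8 21.0 j6 -1.42
foot in tube mm [ -0.8  -0.9 -25.3] F tube [-3.9  0.4  7.9]
R pred [121.37335538 260.30805579] [122.381 259.66   52.582  61.985  46.514   0.848]
0 [321.441 261.309  57.065  57.2   143.025   0.998]
3 [321.507 260.018  58.247  58.387 129.153   0.998]
6 [321.576 258.671  59.464  59.639 117.613   0.997]
8 [321.623 257.74   60.298  60.51  112.283   0.997]
L [318.452 270.734  58.184  59.152   1.816   0.984]
```

Emit:
servo_tool(commands=[[[34, 0.8, 0, 0.6, 0], [34, 0.8, 0, 0.6, 0], [34, 0.8, 0, 0.6, 0], [34, 0, 0, 0, 0]]])

```text
time_s: 16.18
ee_pos: [0.576, 0.0948, 0.2919]
tool_rot: [0.002, 0.045, 0.999, 0.001]
ft_force: [-3.4, 1.4, 5.7]
grip_width: 0.434
gripper_force: 21.2
```

```bash
cat > chk.py <<'E'
from lensfit import *
st,T=rep();w=imaging.snapshot("wrist");pickle.dump((w,st),open('p11.pkl','wb'))
TR=tubeR();M=np.array([.5853,.0949,.265]);Mr=M+TR@[0,-.076,0]
def el(q):
    e=cv2.fitEllipse((q*8).astype(np.float32));C,(b,c),g=e;return np.round([C[0]/8,C[1]/8,b/8,c/8,g,b/c],3)
c=proj(w,Mr+TR[:,2]*.034)[0];print('R pred',c.round(1),el(ell(w,c,100)))
for d in (0,3,6,8): 
    L=M+TR[:,2]*(.034+d/1e3);q=proj(w,L+.0109*np.stack([np.cos(a),np.sin(a),0*a],1)@TR.T);print(d,el(q))
    if d==0: g=q.mean(0)
print('L',el(ell(w,g,100)))
E
python3 chk.py
```

```text
t 16.18 pos [0.576  0.0948 0.2919] ang 174.87 z [ 0.004  0.001 -1.   ] F [-3.4  1.4  5.7] M [ 0.25  0.57 -0.08] grip 37.0 21.2 j6 -1.42
foot in tube mm [ -1.6  -0.8 -25.7] F tube [1.3 1.1 8. ]
R pred [120.2 263.2] [121.251 262.481  52.957  62.441  46.139   0.848]
0 [321.441 264.121  57.942  58.205 165.233   0.995]
3 [321.509 262.929  59.18   59.4   160.864   0.996]
6 [321.58  261.686  60.467  60.65  153.938   0.997]
8 [321.629 260.826  61.353  61.517 147.255   0.997]
L [318.482 269.81   58.055  58.896   7.164   0.986]
```

Emit:
servo_tool(commands=[[[46, 0, 0, 0, 0], [46, 0, 0, 0, 0], [46, 0, 0, 0, 0], [46, 0, 0, 0, 0]]])

```text
time_s: 16.73
ee_pos: [0.5754, 0.0943, 0.2896]
tool_rot: [-0.0, 0.045, 0.999, -0.0]
ft_force: [-0.6, -0.4, 0.1]
grip_width: 0.543
gripper_force: 0.0
```

```bash
python3 chk.py
python3 - <<'E'
from h import *
import pickle
w,_=pickle.load(open('p11.pkl','rb'));cv2.imwrite('pics/c10.png',cv2.resize(w['image'][150:350,80:400],(800,500),interpolation=3))
E
```

```text
t 16.73 pos [0.5754 0.0943 0.2896] ang 174.85 z [-0. -0. -1.] F [-0.6 -0.4  0.1] M [-0.01  0.02  0.03] grip 46.4 0.0 j6 -1.42
foot in tube mm [ -3.5  -1.5 -27.2] F tube [ 0.5 -0.5  1.8]
R pred [118.9 267. ] [119.977 266.297  53.667  63.43   45.474   0.846]
0 [322.971 268.067  58.801  59.241 166.65    0.993]
3 [323.061 266.907  60.076  60.475 164.359   0.993]
6 [323.156 265.697  61.406  61.763 161.269   0.994]
8 [323.221 264.86   62.324  62.654 158.586   0.995]
L [322.256 265.632  58.131  58.613 161.679   0.992]
```

Emit:
servo_tool(commands=[[[50, 0, 0, 0, 0], [50, 0, 0, -15, 0], [50, 0, 0, -25, 0], [50, 0, 0, -30, 0], [50, 0, 0, 0, 0], [50, 0, 0, 0, 0]]])

```text
time_s: 17.52
ee_pos: [0.5752, 0.0944, 0.3595]
tool_rot: [-0.0, 0.045, 0.999, -0.0]
ft_force: [0.4, -0.4, -0.5]
grip_width: 0.588
gripper_force: 0.0
```

```bash
python3 chk.py
python3 - <<'E'
from lensfit import *
TR=tubeR();M=np.array([.5853,.0949,.265]);Mr=M+TR@[0,-.076,0];w,st=pickle.load(open('p11.pkl','rb'))
f=lambda C:proj(w,C+.0109*np.stack([np.cos(a),np.sin(a),0*a],1)@TR.T)
def el(q):
    e=cv2.fitEllipse((q*8).astype(np.float32));C,(b,c),g=e;return np.round([C[0]/8,C[1]/8,b/8,c/8,g],2)
for d in (0,3,7): print('R pred',d,el(f(Mr+TR[:,2]*(.034+d/1e3))))
# notch occupancy: crop around the lug
E
```

```text
t 17.52 pos [0.5752 0.0944 0.3595] ang 174.86 z [-0.  0. -1.] F [ 0.4 -0.4 -0.5] M [ 0.04  0.01 -0.01] grip 50.3 0.0 j6 -1.42
foot in tube mm [36.3 -1.4 30.1] F tube [ 1.  -0.3  0.7]
R pred [185.2 210.1] [185.771 209.628  35.934  40.465  56.733   0.888]
0 [321.366 210.478  37.423  39.142  91.463   0.956]
3 [321.404 208.875  37.904  39.704  91.442   0.955]
6 [321.442 207.226  38.396  40.283  91.421   0.953]
8 [321.469 206.1    38.731  40.678  91.408   0.952]
L [321.057 209.095  37.116  38.631  90.798   0.961]
R pred 0 [185.17 210.47  35.73  40.64  55.86]
R pred 3 [183.26 208.87  36.17  41.24  56.04]
R pred 7 [180.63 206.67  36.77  42.06  56.27]
```

```bash
cp p11.pkl pA.pkl
```

Emit:
servo_tool(commands=[[[50, -40, 0, 0, 0], [50, -40, 0, 0, 0], [50, 0, 0, 0, 0], [50, 0, 0, 0, 0]]])

```text
time_s: 18.08
ee_pos: [0.6544, 0.0873, 0.3585]
tool_rot: [-0.002, 0.045, 0.999, -0.0]
ft_force: [-0.0, 0.1, -0.2]
grip_width: 0.585
gripper_force: 0.0
```

```bash
python3 chk.py; cp p11.pkl pB.pkl
python3 - <<'E'
from lensfit import *
TR=tubeR();M=np.array([.5853,.0949,.265]);Mr=M+TR@[0,-.076,0]
V=[pickle.load(open(f'p{n}.pkl','rb'))[0] for n in 'AB']
for n,m in (('L',M),('R',Mr)):
    rs=[]
    for w in V:
        g=proj(w,m+TR[:,2]*.034)[0]; ct=ell(w,g,100);e=cv2.fitEllipse((ct*8).astype(np.float32))
        rs.append(ray(w,(e[0][1]/8,e[0][0]/8)))
    x,r=tri(rs);print(n,x.round(4),np.round(np.array(r)*1e3,2),'in tube',(TR.T@(x-m)*1e3).round(2))
E
```

```text
t 18.07 pos [0.6544 0.0873 0.3585] ang 174.86 z [-0.003  0.    -1.   ] F [-0.   0.1 -0.2] M [ 0.01 -0.03 -0.  ] grip 49.9 0.0 j6 -1.43
foot in tube mm [100.8  -1.3 -16.2] F tube [0.8 0.1 1.2]
R pred [168.5  58.4] [169.393  58.652  35.03   44.776  73.122   0.782]
0 [321.488  58.408  35.723  43.995  90.444   0.812]
3 [321.531  54.152  36.108  44.699  90.443   0.808]
6 [321.575  49.758  36.499  45.427  90.442   0.803]
8 [321.606  46.75   36.763  45.925  90.441   0.801]
L [321.3    58.159  35.616  43.741  90.439   0.814]
L [0.5658 0.0966 0.2912] [0.04 0.04] in tube [-1.01 -0.12 32.72]
R [0.559  0.021  0.2919] [0.02 0.02] in tube [-5.600e-01 -1.000e-02  3.317e+01]
```

```bash
python3 -c "
from cell import job
print(job.close_job())"
```

```text
the job is handed in; nothing more can be done
None
```

I slid the wide eyepiece into the left tube, let it go with nothing touching it, and handed the job in at about 18 s. The wrist camera puts its top within 0.5 mm of the right eyepiece's height above the rim, so the collar is home and the lug must be in the notch. I had used all 10 picture views by then, so I did not see the seated lug in a picture.

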